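# Hold the recessed reset button of a pulsation controller

## Robot

A 6-joint arm with a two-finger parallel gripper is mounted at the origin on the work surface. World frame = base frame: x ahead of the robot, y to its left, z up, the work surface at z = 0. Lengths are in m, angles in rad, forces in N, time in s.
With the tool pointing down it reaches from about 0.35 to 0.775 m from the base axis. Payload 7.3 kg.
Tool frame: the origin (TCP) lies at the centre of the arm's flange, where the gripper is bolted on; the fingertips stand 178 mm ahead of it and the grasp point (between the pads) lies 159 mm ahead of it; x points along the fingers, y is the direction in which the jaws open and shut, and the axes are right-handed (so a half turn about x gives the same grasp; the last joint's range is limited). The gripper opens to 92 mm and grips with 3 to 60 N. Pads are 19 mm wide; open, the fingers measure 130 mm over their backs; the gripper's body (75 mm by 190 mm) begins 47 mm behind the grasp point.
Start: joints at [0.997, 0.342, 1.524, -0, 1.275, -0.146], TCP at [0.218, 0.478, 0.405] pointing down, gripper open.
Joint ranges: [-2.53, 2.53], [-0.77, 2.02], [0.04, 2.7], [-1, 4.14], [0.28, 2.66], [-3.11, 3.11]. Speed limits (rad/s): [2.57, 2.57, 3.14, 3.14, 3.14, 3.14].

## Interface

Orientations are given as [roll, pitch, yaw] about the fixed x, y, z axes, in that order (R = Rz(yaw) Ry(pitch) Rx(roll)).
In Python, from cell import readout, cams, workorder gives the robot as it stands.
- The arm moves only by the shell command python3 -m inch 'ROWS' [FORCE]. ROWS is text: rows parted by semicolons, each of 5 numbers parted by spaces: the shift along the world's x, y, z in mm, then the turn about the world's z in rad, then the opening, from 0 (shut) to 1 (fully open). A call has 1 to 8 rows; each row shifts and turns the commanded pose from where the row before left it; what a row does not reach is not made up. A row lasts 1/12 s, in which the tool goes at most 41.7 mm and 7.16 degrees, less where a joint would pass 70% of its speed; a pose out of reach is approached as far as the arm can. A call is refused whole if a number of a shift passes 41.7 or a number of a turn 0.125, either way. A call with a gripper value outside its range is refused whole. The fingers move at their own pace and stop on an object; FORCE is the grip in N (left out, the last holds). Time passes only in rows, so rows that do not move let the fingers close. It gives the time, the measured TCP pose, the force and the opening at its end, in the units of the state.
- readout.observe(): the state, without advancing time (a new reading comes with each control period).
- cams.read_camera(name): name is "scene" or "top"; returns a dict with "color" (400x640x3 uint8, red, green, blue), "fx", "fy", "cx", "cy" (pixels), "dist_coeffs" ([k1, k2, p1, p2, k3] as OpenCV has them; the pictures are not rectified), "world_to_cam" (4x4, takes a point from world to camera coordinates). Camera axes: x right, y down, z forward; pixel columns grow to the right and rows downward; lengths in m; the calibration is good to about 2 mm. A picture is of the moment at which its call begins. There is no depth.
- workorder.hand_in(): hands the job in, once; it reports no verdict.
The state is a dict: "time": time; "qpos": joint angles; "qvel": joint speeds; "joint_efforts": joint torques, N m; "tool_pos": TCP position; "tool_rot": TCP orientation; "contact_force": force on the tool from outside, world axes, zero at the start; "torque": the same for the moment, N m; "opening": finger opening in m.
Only numpy, scipy, OpenCV 4.12 (cv2) and the standard library are available. Lean on these libraries where they do the work, as an engineer would, in place of code of your own. Each camera call takes 0.05 s, during which the arm holds its last target.

## Task

The red rubber plug is closing the reset hole of the grey pulsation controller: pull it out and put it away, fully seated, in the storage block marked red. Then take the yellow-handled stylus from its stand, reach through the open hole and push the recessed green reset button right down, and finish while still gripping the stylus and holding the button down. Leave the teat cup shells, the blue claw cover and the white nipple where they are.

Things in the scene. Friction and masses are not known exactly. Their poses are not given: they have to be found in the camera images.
- controller: grey pulsation controller box, fixed to the bench, 160 (x) x 130 (y) x 70 mm (z); origin at the centre of its underside on the bench, z up. Flat top with a dark display panel, lamps, and the reset hole inside a yellow square frame.
- aperture (a point): centre of the mouth of the reset hole, on the controller's top face (70 mm above the bench), z up; it lies 40 mm towards -x and 25 mm towards +y of the controller's centre in the controller's frame. Round hole 16 mm wide, edge chamfered 1.5 mm, through a 10 mm thick top; hollow below, down to the button.
- button_top (a point): centre of the top of the green recessed reset button, 22 mm wide, directly below the reset hole, 26 mm under the controller's top face when not pressed (44 mm above the bench); moves with the button, straight down.
- reset_button (a joint): travel of the reset button in m: 0 = up, 0.006 = fully down. Sprung: about 2 N starts it moving, 5 N holds it fully down; it springs back when let go. Below full travel is a hard stop.
- plug: red plug, loose, 25 g, about 50 mm long, starts upright and seated in the reset hole. Origin at the centre of the stem's lower end, z up along the plug. Stem 12 mm wide from z = 0 to 18 mm; flange 28 mm wide from 18 to 22 mm, which rests on the face round a hole when seated; round grip 22 mm wide from 22 to 50 mm. So seated, the origin is 18 mm below the hole's mouth and the grip's top is 32 mm above it.
- red_mouth (a point): centre of the mouth of the hole of the storage block marked red, on the block's top face, 40 mm above the bench. The block is grey, fixed, 56 x 56 x 40 mm, its edges along the point's x and y (z up), with a red square frame round the hole and red plates on its -x and +x sides. Hole 17 mm wide, 25 mm deep, edge chamfered 1.5 mm. Empty at the start: the plug belongs here. The three blocks stand in a row along y, about 100 mm apart, in any order.
- white_mouth (a point): centre of the mouth of the hole of the storage block marked white, on the block's top face, 40 mm above the bench. The block is grey, fixed, 56 x 56 x 40 mm, its edges along the point's x and y (z up), with a white square frame round the hole and white plates on its -x and +x sides. Hole 17 mm wide, 25 mm deep, edge chamfered 1.5 mm. It holds the white nipple.
- blue_mouth (a point): centre of the mouth of the hole of the storage block marked blue, on the block's top face, 40 mm above the bench. The block is grey, fixed, 56 x 56 x 40 mm, its edges along the point's x and y (z up), with a blue square frame round the hole and blue plates on its -x and +x sides. Hole 17 mm wide, 25 mm deep, edge chamfered 1.5 mm. Empty; not for the plug.
- nipple: white nylon claw nipple, loose, 48 mm long, 26 mm flange, stands in the white block and projects 30 mm above it; origin at the lower end of its stem, 18 mm below the hole's mouth. Leave alone.
- stylus: stylus, loose, 60 g, 110 mm long, starts upright in its stand. Origin at the centre of the tip (lower end), z up along the stylus. Steel shaft 8 mm wide from z = 0 to 60 mm; round yellow handle with black rings, 22 mm wide, from 60 to 110 mm.
- stylus_tip (a point): the centre of the stylus' lower end (same point as the stylus' origin), z up along the stylus.
- stylus_stand: dark steel block, fixed, 56 x 56 x 66 mm high, origin at the centre of its underside on the bench. A hole 11 mm wide goes down through its centre; the stylus hangs in it, the handle's lower end resting on the block's top, so the shaft must be lifted 60 mm to come free.
- shell0: stainless teat cup shell standing upright, loose, 50 mm wide, 145 mm tall, origin at the centre of its underside. Leave alone.
- shell1: a second, identical teat cup shell, standing upright; origin at the centre of its underside. Leave alone.
- claw_cover: blue plastic claw cover, a low dome lying on the bench, loose, 110 mm wide, 47 mm tall, origin at the centre of its underside. Leave alone.
Not all that is in view belongs to the job. Of the things that look like the stylus, the smallest one is meant. What is shaped like the plug but purple is not meant.

How it is judged:
On the way, in this order (a step that is already met when the one before it is completed fails the run):
1. the red plug is seated upright in the red-marked block and let go (horizontal distance between plug and red_mouth below 0.006 m and z of plug in the frame of red_mouth below -0.014 m and angle between plug's own z axis and vertical below 0.15 rad and contact force between the fingers and plug below 0.1 N), for 0.3 s.
2. the gripped stylus, through the reset hole, holds the button down (value of joint reset_button above 0.004 m and contact force between stylus and reset_button above 1.5 N and horizontal distance between stylus_tip and aperture below 0.009 m and z of stylus_tip in the frame of aperture below -0.02 m and contact force between the fingers and stylus above 2 N), for 0.3 s.
At the end, for the whole second after the job is handed in: Plug let go, upright in the red block (within 6 mm of the hole axis, 14 mm or more below its mouth, tilt under 0.15 rad). Fingers grip the stylus (over 2 N); its tip, within 9 mm of the reset hole axis and 20 mm or more deep, presses the button (over 1.5 N) 4 mm or more down, for the last second (all of step 1 and all of step 2); the arm keeps its last pose, push and grip.
It fails at once if the first teat cup shell is shifted by more than 25 mm or tipped (distance of shell0 from where it was at the start of the episode above 0.025 m or angle between shell0's own z axis and vertical above 0.4 rad).
It fails at once if the second teat cup shell is shifted by more than 25 mm or tipped (distance of shell1 from where it was at the start of the episode above 0.025 m or angle between shell1's own z axis and vertical above 0.4 rad).
It fails at once if the blue claw cover is shifted by more than 25 mm or tipped (distance of claw_cover from where it was at the start of the episode above 0.025 m or angle between claw_cover's own z axis and vertical above 0.4 rad).
It fails at once if the white nipple is shifted by more than 25 mm or tipped (distance of nipple from where it was at the start of the episode above 0.025 m or angle between nipple's own z axis and vertical above 0.4 rad).
It also fails if it takes over 54 s, if anything falls off the work surface, if the arm or the gripper's body presses on something with over 40 N, if the wrist force passes 120 N, or if a joint passes its speed limit or range.

## Working session

There is one attempt and no reset: what is moved stays moved. The work goes in short steps, Python scripts to look and compute and a shell command to move; the robot and the scene stay as the last step left them, time stands still between calls to the robot, and variables do not carry over. Pictures are saved under pics/ and viewed, and the job is handed in when it is done.

```bash
ls; mkdir -p pics; python3 - <<'E'
from cell import readout, cams
import cv2
print(readout.observe())
for n in ("scene","top"):
    c=cams.read_camera(n); cv2.imwrite(f"pics/{n}0.png",c["color"][:,:,::-1])
    print({k:v for k,v in c.items() if k!="color"})
E
```

```text
pics
{'time': 0.0, 'qpos': array([ 9.96980208e-01,  3.42687238e-01,  1.52501371e+00, -2.05934934e-05,
        1.27540375e+00, -1.45982310e-01]), 'qvel': array([ 6.62949644e-04,  1.29722255e-03, -6.81821339e-04, -4.11015557e-05,
       -1.02012049e-04, -1.63882623e-03]), 'joint_efforts': array([-9.92117066e-06, -4.31260514e+01, -2.44213378e+01,  7.18127307e-02,
        5.61614684e-02, -1.50177661e-04]), 'tool_pos': array([0.21771894, 0.4775715 , 0.40406433]), 'tool_rot': array([-1.70375568,  1.56928415, -2.13158348]), 'contact_force': array([0.71977867, 0.49309991, 0.00764046]), 'torque': array([0.02589234, 0.02726507, 0.00225558]), 'opening': 0.09174258456897018}
{'fx': 515.550586631033, 'fy': 515.550586631033, 'cx': 320.60777771349444, 'cy': 193.5087910941154, 'dist_coeffs': array([-0.02040849,  0.        ,  0.        ,  0.        ,  0.        ]), 'world_to_cam': array([[ 0.75571403,  0.65479762,  0.01167839, -0.41509052],
       [ 0.51163587, -0.5791692 , -0.63465879, -0.23340813],
       [-0.4088093 ,  0.48559564, -0.77270423,  1.47963236],
       [ 0.        ,  0.        ,  0.        ,  1.        ]])}
{'fx': 477.2257352271568, 'fy': 477.2257352271568, 'cx': 323.7607301244637, 'cy': 194.63973411764934, 'dist_coeffs': array([-0.04213552,  0.        ,  0.        ,  0.        ,  0.        ]), 'world_to_cam': array([[-0.00756521, -0.99996314, -0.00406067, -0.00893035],
       [-0.98477915,  0.00815537, -0.17361889,  0.54198695],
       [ 0.17364561,  0.0026854 , -0.98480455,  1.21521708],
       [ 0.        ,  0.        ,  0.        ,  1.        ]])}
```

View pics/scene0.png

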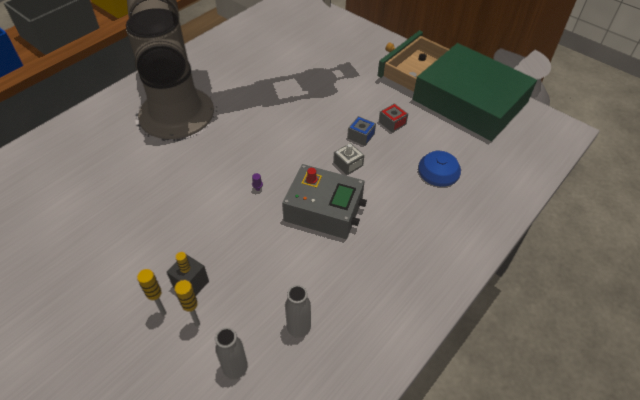

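View pics/top0.png

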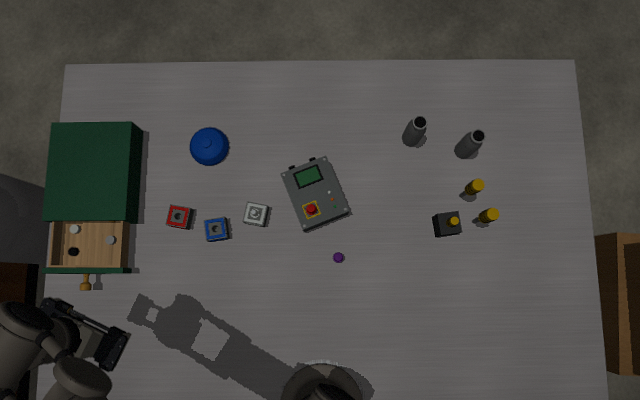

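The top view shows the plug at about (311,209), red block (180,217), blue block (216,229), white block (256,214), the stand with the small stylus (448,223), and decoy styluses at (475,186) and (489,215). Next I'll enlarge the crops.

```bash
python3 - <<'E'
import cv2
t=cv2.imread("pics/top0.png")
def crop(im,x,y,w,h,s,n): cv2.imwrite(n,cv2.resize(im[y:y+h,x:x+w],None,fx=s,fy=s,interpolation=cv2.INTER_CUBIC))
crop(t,270,150,90,90,6,"pics/c_ctrl.png")
crop(t,160,190,110,60,7,"pics/c_blocks.png")
crop(t,420,170,90,75,8,"pics/c_sty.png")
s=cv2.imread("pics/scene0.png")
crop(s,275,95,140,105,5,"pics/s_mid.png")
crop(s,130,230,90,100,6,"pics/s_sty.png")
E
```

```text
(no output)
```

View pics/c_ctrl.png

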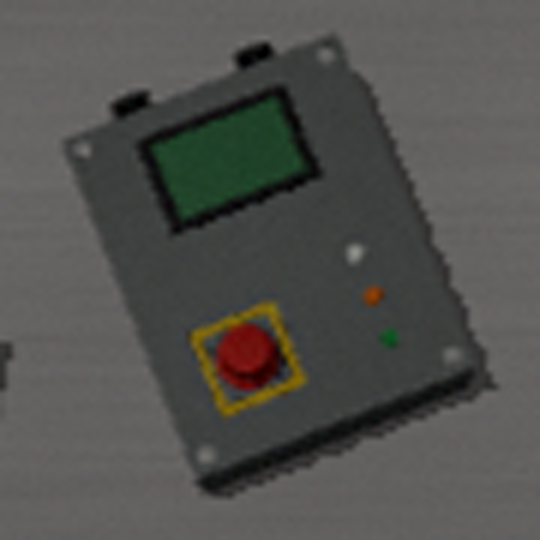

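View pics/c_blocks.png

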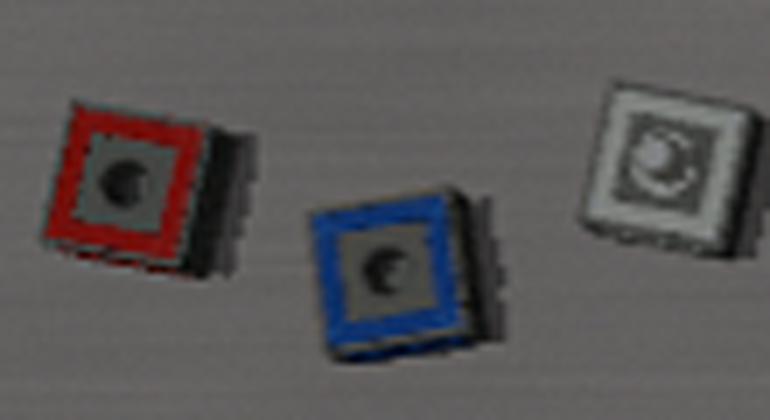

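View pics/c_sty.png

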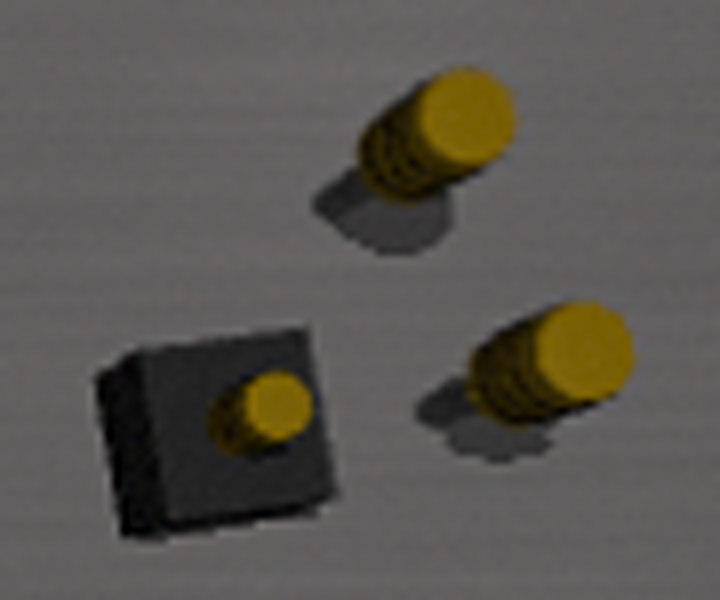

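View pics/s_mid.png

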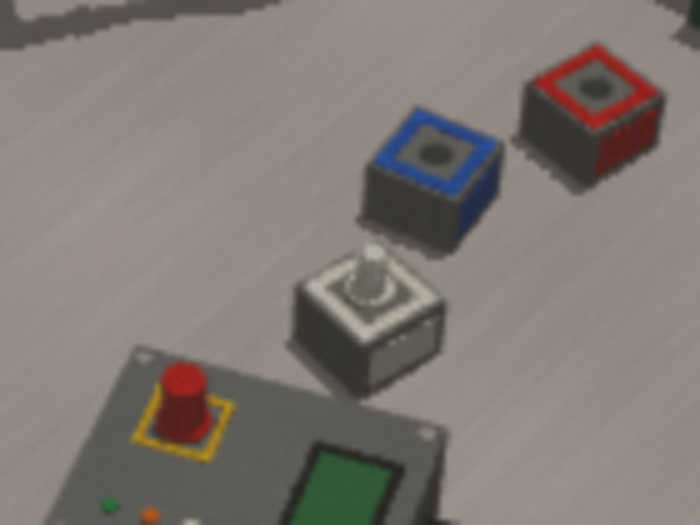

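View pics/s_sty.png

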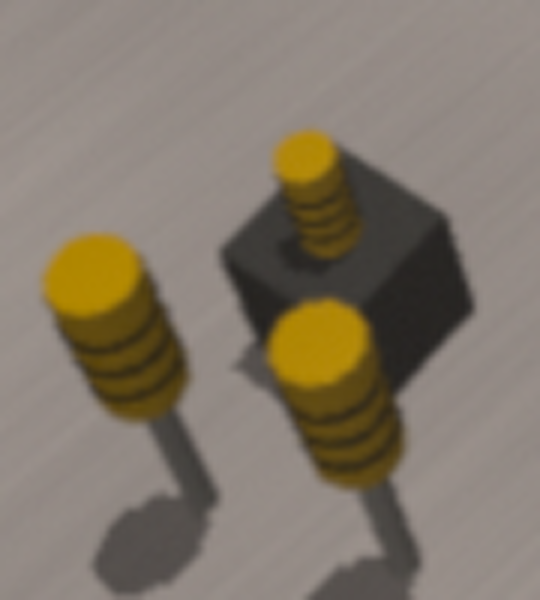

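```bash
cat > h.py <<'E'
import numpy as np,cv2
from cell import cams,readout
C={n:cams.read_camera(n) for n in ("scene","top")}
def K(c): return np.array([[c["fx"],0,c["cx"]],[0,c["fy"],c["cy"]],[0,0,1]])
def onz(n,p,z):
    c=C[n]; u=cv2.undistortPoints(np.array([[p]],float),K(c),c["dist_coeffs"])[0,0]
    T=c["world_to_cam"];R=T[:3,:3];o=-R.T@T[:3,3];d=R.T@np.r_[u,1]
    return (o+d*(z-o[2])/d[2])[:2]
def un(p,x0,y0,s): return ((p[0]+.5)/s-.5+x0,(p[1]+.5)/s-.5+y0)
def pr(n,P):
    c=C[n];T=c["world_to_cam"]
    return cv2.projectPoints(np.array(P,float).reshape(-1,3),cv2.Rodrigues(T[:3,:3])[0],T[:3,3],K(c),c["dist_coeffs"])[0][:,0]
E
python3 - <<'E'
from h import *
def q(name,n,pts,x0,y0,s,z):
    W=np.array([onz(n,un(p,x0,y0,s),z) for p in pts]);print(name,n,(W*1000).round(1).tolist(),"mean",(W.mean(0)*1000).round(1), "ang",[round(float(np.degrees(np.arctan2(*(W[(i+1)%len(W)]-W[i])[::-1]))),1) for i in range(len(W))])
q("frame","top",[(190,335),(272,303),(306,381),(227,415)],270,150,6,.07)
q("frame","scene",[(162,385),(234,404),(210,462),(133,439)],275,95,5,.07)
q("ctrl","top",[(66,141),(335,38),(470,370),(203,483)],270,150,6,.07)
q("plugtop","top",[(248,347)],270,150,6,.102)
q("plugtop","scene",[(185,380)],275,95,5,.102)
q("red","top",[(75,102),(212,127),(185,262),(45,238)],160,190,7,.04)
q("redhole","top",[(124,184)],160,190,7,.04)
q("red","scene",[(597,44),(664,97),(597,130),(532,83)],275,95,5,.04)
q("redhole","scene",[(597,88)],275,95,5,.04)
q("blue","top",[(311,213),(450,190),(470,330),(332,352)],160,190,7,.04)
q("white","top",[(612,85),(757,113),(727,253),(585,225)],160,190,7,.04)
q("stytop","top",[(279,408)],420,170,8,.116)
q("stytop","scene",[(307,158)],130,230,6,.116)
q("stand","top",[(145,352),(308,328),(335,493),(165,518)],420,170,8,.066)
q("decoy","top",[(467,117)],420,170,8,.17)
q("decoy2","top",[(585,353)],420,170,8,.17)
print(readout.observe()["time"])
E
```

```text
frame top [[510.1, 45.2], [523.8, 9.8], [489.7, -4.7], [475.2, 29.3]] mean [499.7  19.9] ang [-68.9, -157.0, 113.0, 24.5]
frame scene [[476.4, 32.6], [510.5, 46.4], [525.9, 11.3], [489.0, -2.1]] mean [500.4  22.1] ang [22.1, -66.3, -159.9, 110.0]
ctrl top [[596.2, 99.4], [641.5, -18.4], [493.9, -75.3], [446.0, 39.6]] mean [544.4  11.3] ang [-69.0, -158.9, 112.6, 21.7]
plugtop top [[499.9, 19.2]] mean [499.9  19.2] ang [0.0]
plugtop scene [[501.7, 20.9]] mean [501.7  20.9] ang [0.0]
red top [[520.9, 396.4], [510.8, 343.3], [459.4, 351.5], [468.8, 405.4]] mean [490.  374.1] ang [-100.7, 170.9, 80.0, -9.8]
redhole top [[489.2, 376.1]] mean [489.2 376.1] ang [0.0]
red scene [[469.8, 407.6], [523.6, 396.1], [511.5, 349.5], [462.0, 356.6]] mean [491.7 377.5] ang [-12.0, -104.5, 171.8, 81.3]
redhole scene [[491.5, 377.4]] mean [491.5 377.4] ang [0.0]
blue top [[477.7, 304.3], [486.1, 251.7], [433.0, 242.7], [425.1, 294.5]] mean [455.5 273.3] ang [-80.9, -170.4, 98.7, 10.5]
white top [[525.8, 191.1], [514.6, 135.7], [461.4, 146.4], [472.4, 200.2]] mean [493.5 168.3] ang [-101.4, 168.7, 78.5, -9.7]
stytop top [[461.8, -337.2]] mean [ 461.8 -337.2] ang [0.0]
stytop scene [[465.7, -335.8]] mean [ 465.7 -335.8] ang [0.0]
stand top [[486.4, -308.2], [493.7, -361.7], [440.0, -367.5], [432.5, -312.1]] mean [ 463.2 -337.3] ang [-82.2, -173.9, 97.7, 4.1]
decoy top [[542.7, -384.0]] mean [ 542.7 -384. ] ang [0.0]
decoy2 top [[471.0, -414.8]] mean [ 471.  -414.8] ang [0.0]
0.2
```

```bash
cat > st.py <<'E'
from cell import readout
from scipy.spatial.transform import Rotation as Ro
import numpy as np
s=readout.observe();R=Ro.from_euler("xyz",s["tool_rot"]).as_matrix()
g=np.array(s["tool_pos"])+.159*R[:,0]
print("t",round(s["time"],2),"grasp mm",(g*1000).round(1),"jaw deg",np.degrees(np.arctan2(R[1,1],R[0,1])).round(1),"down",R[:,0].round(4),"F",s["contact_force"].round(2),"open",round(s["opening"]*1000,1),"q6",s["qpos"].round(2))
E
python3 st.py
```

```text
t 0.2 grasp mm [217.7 477.5 245.3] jaw deg 65.5 down [-4.e-04 -7.e-04 -1.e+00] F [ 0.42  0.31 -0.23] open 92.0 q6 [ 1.    0.34  1.52 -0.    1.28 -0.15]
```

```bash
python3 -m inch '10 -16 0 -0.05 1; 20 -32.5 0 -0.08 1; 20 -32.5 0 -0.08 1; 20 -32.5 0 -0.08 1; 20 -32.5 0 -0.08 1; 20 -32.5 0 -0.08 1; 20 -32.5 0 -0.08 1; 20 -32.5 0 -0.08 1' 20; python3 st.py
```

```text
time: 0.87
tool_pos: [0.3682, 0.2325, 0.4048]
tool_rot: [1.41, 1.571, 0.368]
contact_force: [0.3, 0.3, 0.4]
opening: 0.0918
t 0.87 grasp mm [368.3 232.5 245.8] jaw deg 30.3 down [ 2.e-04  1.e-04 -1.e+00] F [0.33 0.31 0.35] open 91.8 q6 [ 0.39  0.18  1.75 -0.    1.21 -0.14]
```

```bash
python3 -m inch '20 -32.5 0 -0.08 1; 20 -32.5 0 -0.08 1; 20 -32.5 0 -0.08 1; 20 -32.5 0 -0.08 1; 20 -32.5 0 -0.08 1; 20 -32.5 0 -0.08 1; 10 -16 0 -0.05 1; 0 0 0 0 1'; python3 st.py
```

```text
time: 1.53
tool_pos: [0.4995, 0.0199, 0.4043]
tool_rot: [0.448, 1.57, -1.126]
contact_force: [-0.4, 0.2, -0.2]
opening: 0.092
t 1.53 grasp mm [499.6  19.7 245.3] jaw deg -0.2 down [ 5.0e-04 -1.1e-03 -1.0e+00] F [-0.41  0.17 -0.25] open 92.0 q6 [-0.11  0.3   1.59 -0.    1.25 -0.11]
```

```bash
python3 -m inch '1 1 -25 0 1; 0 0 -30 0 1; 0 0 -30 0 1; 0 0 -30 0 1; 0 0 -20 0 0.6; 0 0 -12 0 0.5; 0 0 -2 0 0.5; 0 0 0 0 0.5' 20; python3 st.py; python3 - <<'E'
from h import *
for n in C:
    cv2.imwrite(f"pics/{n}1.png",cv2.resize(C[n]["color"][120:270,230:420,::-1],None,fx=4,fy=4))
E
```

```text
time: 2.2
tool_pos: [0.4984, 0.0248, 0.2552]
tool_rot: [-1.755, 1.569, 2.961]
contact_force: [-0.0, 0.1, -0.4]
opening: 0.0696
t 2.2 grasp mm [498.1  24.8  96.2] jaw deg 0.2 down [-1.9e-03  3.0e-04 -1.0e+00] F [-0.02  0.13 -0.36] open 69.6 q6 [-0.1   0.47  1.79  0.    0.88 -0.11]
```

View pics/scene1.png

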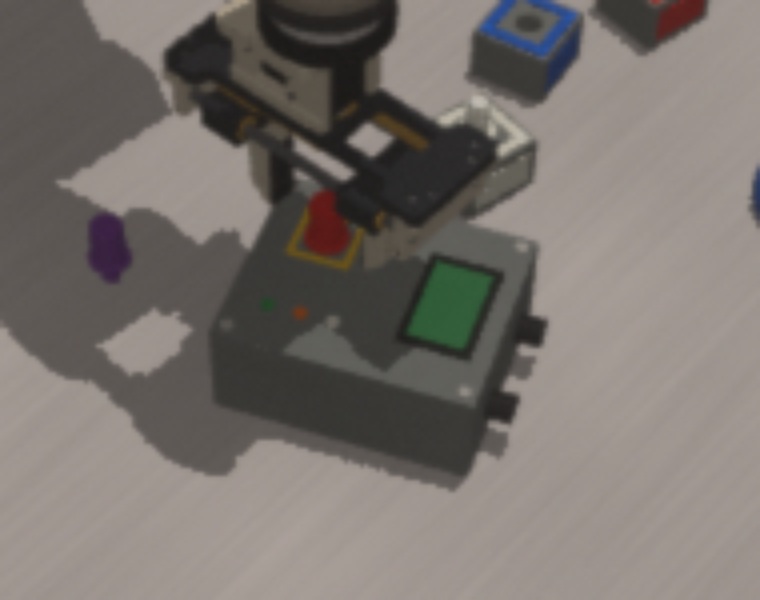

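The fingers straddle the plug (about (327,222) in the crop). The y reading has drifted, so I'll re-read it before closing.

```bash
python3 -m inch '0 0 0 0 0.5'; python3 st.py;python3 st.py
```

```text
time: 2.38
tool_pos: [0.4991, 0.0244, 0.2569]
tool_rot: [1.489, 1.568, -0.078]
contact_force: [0.3, 0.2, -0.2]
opening: 0.0546
t 2.38 grasp mm [499.5  24.4  97.9] jaw deg 0.2 down [ 2.3e-03 -2.0e-04 -1.0e+00] F [ 0.32  0.17 -0.17] open 54.6 q6 [-0.1   0.47  1.79  0.    0.88 -0.11]
t 2.38 grasp mm [499.5  24.4  97.9] jaw deg 0.2 down [ 2.3e-03 -2.0e-04 -1.0e+00] F [ 0.32  0.17 -0.17] open 54.6 q6 [-0.1   0.47  1.79  0.    0.88 -0.11]
```

```bash
python3 -m inch '1 -3.5 -1.5 0 0.5; 0 0 0 0 0.3; 0 0 0 0 0; 0 0 0 0 0; 0 0 0 0 0; 0 0 0 0 0' 20; python3 st.py
```

```text
time: 2.88
tool_pos: [0.4998, 0.0207, 0.2543]
tool_rot: [1.357, 1.571, -0.211]
contact_force: [-0.7, -0.5, 1.6]
opening: 0.0212
t 2.88 grasp mm [499.8  20.7  95.3] jaw deg 0.2 down [ 2.e-04 -1.e-04 -1.e+00] F [-0.69 -0.5   1.56] open 21.2 q6 [-0.11  0.48  1.79 -0.    0.88 -0.11]
```

```bash
python3 -m inch '0 0 -0 0 0; 0 0 8 0 0; 0 0 15 0 0; 0 0 25 0 0; 0 0 25 0 0; 0 0 20 0 0; 0 0 0 0 0'; python3 st.py; python3 -m inch '-1 15 0 0 0; -1 35 0 0 0; -1 40 0 0 0; -1 40 0 0 0; -1 40 0 0 0; -1 40 0 0 0; -1 40 0 0 0; -1 40 0 0 0'; python3 st.py
```

```text
time: 3.47
tool_pos: [0.5006, 0.0207, 0.3518]
tool_rot: [1.466, 1.563, -0.102]
contact_force: [1.1, 0.1, 0.5]
opening: 0.0212
t 3.47 grasp mm [501.9  20.6 192.8] jaw deg 0.2 down [ 8.e-03 -8.e-04 -1.e+00] F [1.06 0.11 0.47] open 21.2 q6 [-0.11  0.35  1.67  0.    1.11 -0.11]
time: 4.13
tool_pos: [0.4911, 0.3127, 0.3469]
tool_rot: [-1.016, 1.57, -2.584]
contact_force: [1.1, 0.0, -0.7]
opening: 0.0214
t 4.13 grasp mm [491.  312.6 187.9] jaw deg 0.2 down [-6.e-04 -4.e-04 -1.e+00] F [ 1.11  0.03 -0.66] open 21.4 q6 [ 0.44  0.5   1.45 -0.    1.2   0.43]
```

```bash
python3 -m inch '-1 35 0 0 0; 0 20 0 0 0; 0 8 0 0 0; 0 0 0 0 0; 0 0 0 0 0';python3 st.py;  python3 - <<'E'
from h import *
x,y=pr("scene",[.49,.376,.1])[0].astype(int);a,b=pr("top",[.49,.376,.1])[0].astype(int)
print(x,y,a,b)
for n,(u,v) in dict(scene=(x,y),top=(a,b)).items():
    u=max(u,80);v=max(v,60);cv2.imwrite(f"pics/{n}2.png",cv2.resize(C[n]["color"][v-60:v+60,u-80:u+80,::-1],None,fx=5,fy=5,interpolation=cv2.INTER_CUBIC))
E
```

```text
time: 4.55
tool_pos: [0.4907, 0.3731, 0.3467]
tool_rot: [-0.612, 1.569, -2.179]
contact_force: [-0.2, -0.2, 0.1]
opening: 0.0213
t 4.55 grasp mm [490.6 372.9 187.7] jaw deg 0.2 down [-9.0e-04 -1.2e-03 -1.0e+00] F [-0.19 -0.15  0.09] open 21.3 q6 [ 0.53  0.56  1.34 -0.    1.25  0.52]
395 95 170 212
```

View pics/scene2.png

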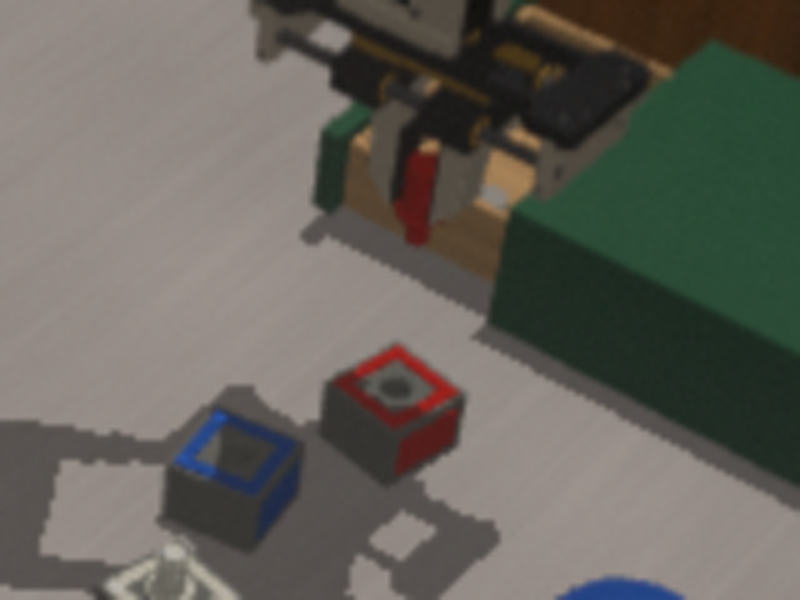

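View pics/top2.png

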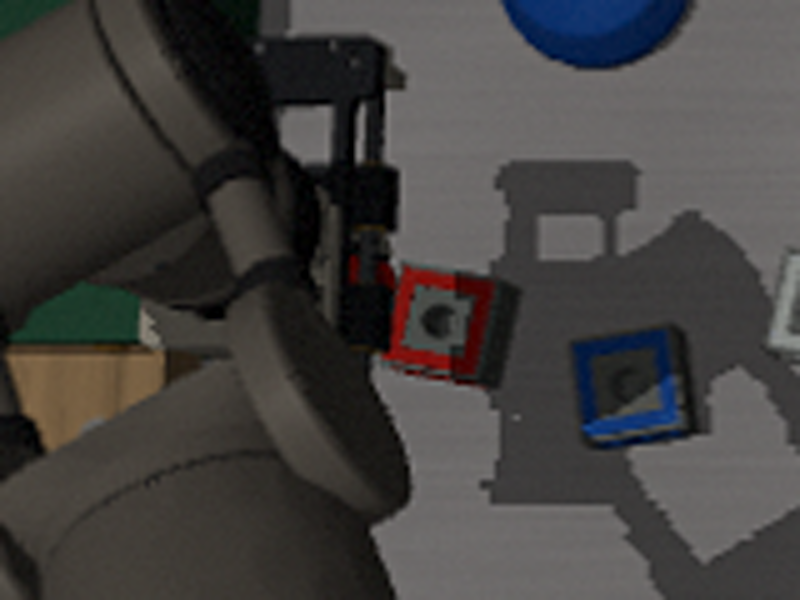

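Both views show the plug held upright above and to the left of the red block: the stem end is at crop (418,241) in scene, and the red block's hole at (397,388). I'll check the stem's position and the cabinet clearance.

```bash
python3 - <<'E'
from h import *
def q(p): return un(p,395-80,95-60,5)
print("pred stem end",pr("scene",[.4906,.3729,.1444]),"seen",q((418,241)), onz("scene",q((418,241)),.1444))
print("hole scene",onz("scene",q((397,388)),.04), "top",onz("top",un((441,320),90,152,5),.04))
print("cabinet foot corner",onz("scene",q((490,325)),0)); 
b=onz("scene",q((490,325)),0)
for z in (.06,.08,.1,.12): print(z,onz("scene",q((520,205)),z))
E
```

```text
pred stem end [[397.5410691   82.79237444]] seen (398.2, 82.8) [0.49190896 0.37403094]
hole scene [0.49148364 0.37738625] top [0.48990539 0.37474224]
cabinet foot corner [0.47739519 0.49964475]
0.06 [0.46331127 0.53547229]
0.08 [0.47553822 0.51169951]
0.1 [0.48776517 0.48792673]
0.12 [0.49999213 0.46415395]
```

```bash
python3 -m inch '0 3.3 -20 0 0; 0 0 -30 0 0; 0 0 -30 0 0; 0 0 -15 0 0; 0 0 0 0 0; 0 0 0 0 0'; python3 st.py;  python3 - <<'E'
from h import *
n="scene";u,v=395,105
cv2.imwrite(f"pics/{n}3.png",cv2.resize(C[n]["color"][v-50:v+50,u-60:u+60,::-1],None,fx=6,fy=6,interpolation=cv2.INTER_CUBIC))
E
```

```text
time: 5.25
tool_pos: [0.4911, 0.3762, 0.2521]
tool_rot: [-0.951, 1.57, -2.52]
contact_force: [0.8, -0.2, 0.5]
opening: 0.0215
t 5.25 grasp mm [491.  376.1  93.1] jaw deg 0.1 down [-1.e-03 -7.e-04 -1.e+00] F [ 0.81 -0.23  0.45] open 21.5 q6 [ 0.53  0.66  1.44 -0.    1.04  0.53]
```

View pics/scene3.png

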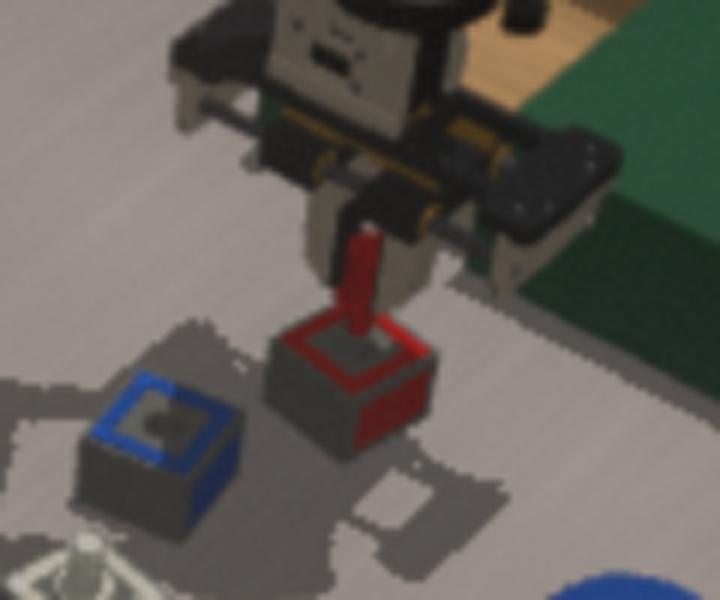

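The stem end, at crop (360,333), hangs about 10 mm above the hole centre (about (358,350)) and lines up with it. I'll lower it now.

```bash
python3 -m inch '0 0 -5 0 0; 0 0 -6 0 0; 0 0 -6 0 0; 0 0 -5 0 0; 0 0 0 0 0; 0 0 0 0 0'; python3 st.py
```

```text
time: 5.85
tool_pos: [0.4907, 0.377, 0.2297]
tool_rot: [-0.974, 1.57, -2.542]
contact_force: [0.5, -0.5, -0.5]
opening: 0.0215
t 5.85 grasp mm [490.5 376.9  70.7] jaw deg 0.2 down [-8.e-04 -6.e-04 -1.e+00] F [ 0.5  -0.55 -0.45] open 21.5 q6 [ 0.53  0.69  1.46 -0.    1.    0.53]
```

Stem end is at about 27 mm, 13 mm inside the hole, with no force. About 5.4 mm is left.

```bash
python3 -m inch '0 0 -3 0 0; 0 0 -2 0 0; 0 0 -0.6 0 0; 0 0 0 0 0; 0 0 0 0 0'; python3 st.py; python3 -m inch '0 0 0 0 0.3; 0 0 0 0 0.4; 0 0 0 0 0.5; 0 0 0 0 0.5; 0 0 0 0 0.5'; python3 st.py
```

```text
time: 6.27
tool_pos: [0.4908, 0.377, 0.2247]
tool_rot: [1.789, 1.571, 0.221]
contact_force: [0.4, -0.4, -0.9]
opening: 0.0213
t 6.27 grasp mm [490.8 377.   65.7] jaw deg 0.2 down [ 2.e-04  0.e+00 -1.e+00] F [ 0.43 -0.36 -0.9 ] open 21.3 q6 [ 0.53  0.69  1.46 -0.    0.99  0.53]
time: 6.68
tool_pos: [0.4908, 0.377, 0.2247]
tool_rot: [1.691, 1.571, 0.124]
contact_force: [0.3, -0.1, -1.1]
opening: 0.0449
t 6.68 grasp mm [490.8 377.   65.7] jaw deg 0.2 down [ 1.e-04  0.e+00 -1.e+00] F [ 0.29 -0.15 -1.09] open 44.9 q6 [ 0.53  0.69  1.46 -0.    0.99  0.53]
```

Released. I'll go up and look.

```bash
python3 -m inch '0 0 10 0 0.5; 0 0 20 0 0.7; 0 0 40 0 1; 0 0 40 0 1; 0 0 30 0 1; 0 -20 20 0 1; 0 -35 0 0 1; 0 -40 0 0 1'; python3 st.py;  python3 - <<'E'
from h import *
n="scene";u,v=395,105
cv2.imwrite(f"pics/{n}4.png",cv2.resize(C[n]["color"][v-50:v+50,u-60:u+60,::-1],None,fx=6,fy=6,interpolation=cv2.INTER_CUBIC))
E
```

```text
time: 7.35
tool_pos: [0.4904, 0.2822, 0.3872]
tool_rot: [1.992, 1.566, 0.427]
contact_force: [0.4, -0.4, -0.8]
opening: 0.0879
t 7.35 grasp mm [491.1 282.5 228.2] jaw deg 0.3 down [ 0.0046  0.0021 -1.    ] F [ 0.37 -0.41 -0.78] open 87.9 q6 [0.39 0.43 1.44 0.   1.27 0.38]
```

View pics/scene4.png

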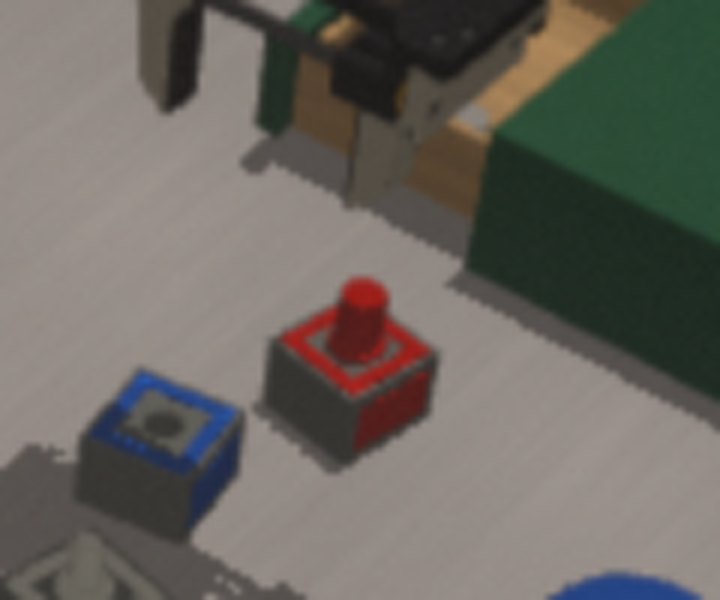

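The plug is upright with its flange flat on the red block (grip top at crop (363,293), flange about (360,350)). Now to the stylus.

```bash
python3 -m inch '-2 -40 0 0 1; -2 -40 0 0 1; -2 -40 0 0 1; -2 -40 0 0 1; -2 -40 0 0 1; -2 -40 0 0 1; -2 -40 0 0.07 1; -2 -40 0 0.07 1' | head -1;  python3 -m inch '-2 -40 0 0.07 1; -2 -40 0 0.07 1; -2 -40 0 0.07 1; -2 -40 0 0.07 1; -2 -40 0 0.07 1; -1 -35 0 0.06 1; 0 -18 0 0.02 1; 0 0 0 0 1'; python3 st.py
python3 - <<'E'
from h import *
n="top";u,v=*pr("top",[.5,.02,.07])[0].astype(int),
cv2.imwrite(f"pics/{n}5.png",cv2.resize(C[n]["color"][v-40:v+40,u-50:u+50,::-1],None,fx=7,fy=7,interpolation=cv2.INTER_CUBIC));print(u,v)
n="scene";u,v=*pr(n,[.5,.02,.07])[0].astype(int),
cv2.imwrite(f"pics/{n}5.png",cv2.resize(C[n]["color"][v-40:v+40,u-50:u+50,::-1],None,fx=7,fy=7,interpolation=cv2.INTER_CUBIC));print(u,v)
cv2.imwrite("pics/all5.png",C["scene"]["color"][:,:,::-1])
E
```

```text
time: 8.12
time: 8.78
tool_pos: [0.4636, -0.2945, 0.3849]
tool_rot: [-0.028, 1.569, -1.028]
contact_force: [-0.6, 0.3, -1.3]
opening: 0.0921
t 8.78 grasp mm [ 463.7 -294.7  225.9] jaw deg 32.7 down [ 0.001  -0.0016 -1.    ] F [-0.56  0.32 -1.31] open 92.1 q6 [-0.71  0.4   1.49 -0.    1.25 -1.28]
310 209
310 179
```

View pics/top5.png

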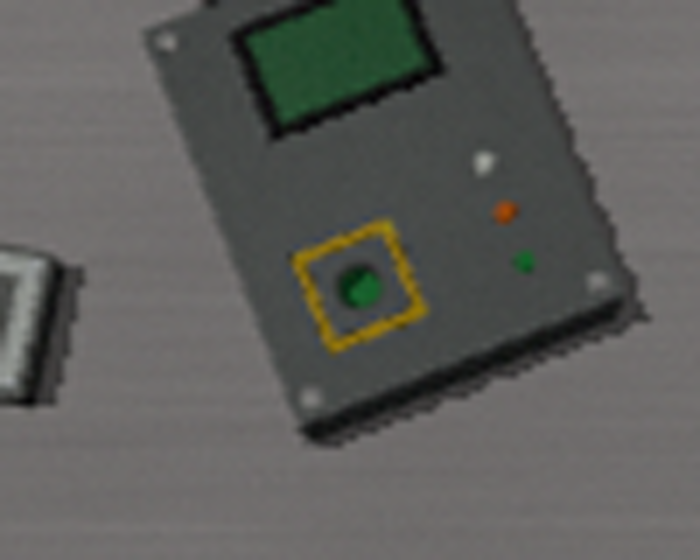

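View pics/scene5.png

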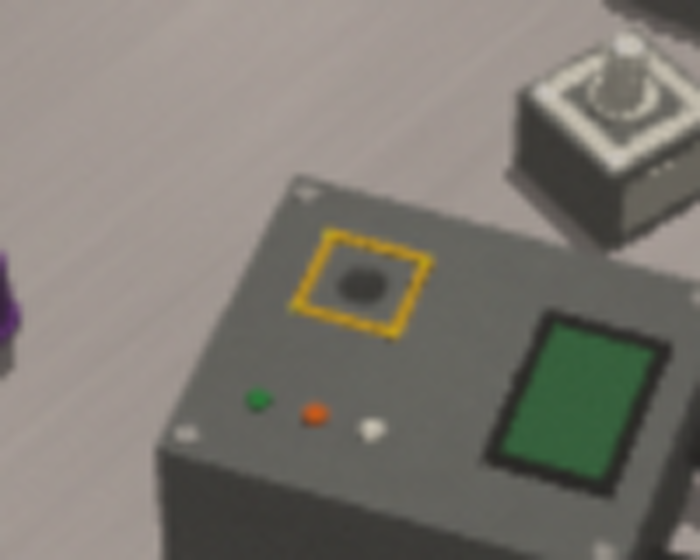

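View pics/all5.png

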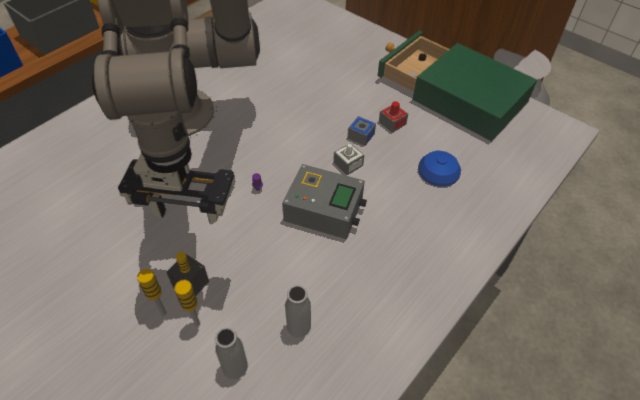

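The reset hole is open and the green button shows through it; hole centre at crop (362,287) in top and (362,286) in scene.

```bash
python3 - <<'E'
from h import *
for n,p in (("top",(362,287)),("top",(361,285)),("scene",(362,286)),("scene",(361.7,283))):
    o=(260,169) if n=="top" else (260,139)
    print(n,onz(n,un(p,*o,7),.07)*1000)
E
python3 -m inch '0 -20 0 0 0.8; 0 -20 0 0 0.6; 0 -2 -10 0 0.6; 0 0 0 0 0.6'; python3 st.py
python3 - <<'E'
from h import *
n="scene"; cv2.imwrite("pics/scene6.png",cv2.resize(C[n]["color"][190:330,90:260,::-1],None,fx=4.5,fy=4.5,interpolation=cv2.INTER_CUBIC))
n="top"; cv2.imwrite("pics/top6.png",cv2.resize(C[n]["color"][160:270,390:530,::-1],None,fx=5,fy=5,interpolation=cv2.INTER_CUBIC))
E
```

```text
top [499.00493811  19.24432063]
top [499.75357553  19.6112228 ]
scene [500.78184335  20.72119029]
scene [499.8058335   21.66750181]
time: 9.32
tool_pos: [0.4638, -0.3321, 0.3729]
tool_rot: [-3.031, 1.568, 2.255]
contact_force: [-1.6, 0.2, -0.4]
opening: 0.0695
t 9.32 grasp mm [ 463.5 -331.7  213.9] jaw deg 32.8 down [-0.0018  0.0022 -1.    ] F [-1.56  0.23 -0.4 ] open 69.5 q6 [-0.76  0.45  1.44  0.    1.25 -1.33]
```

View pics/scene6.png

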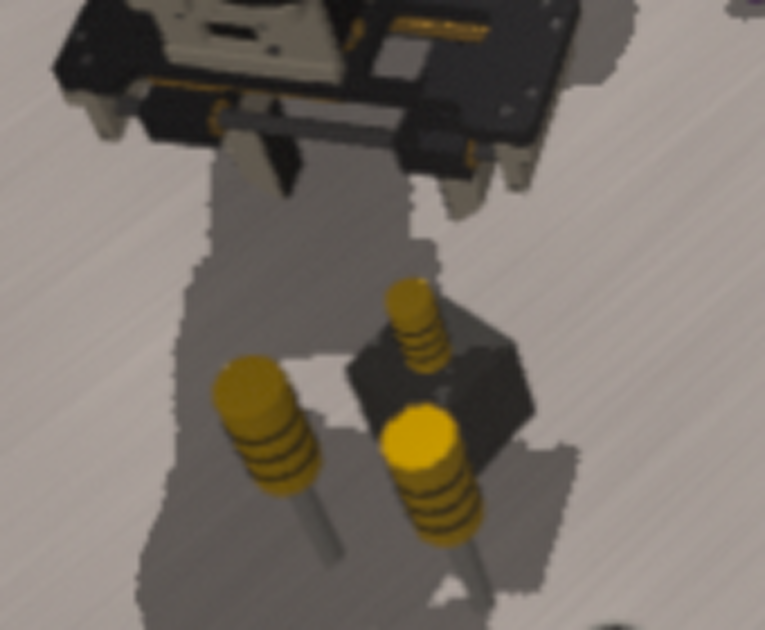

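View pics/top6.png

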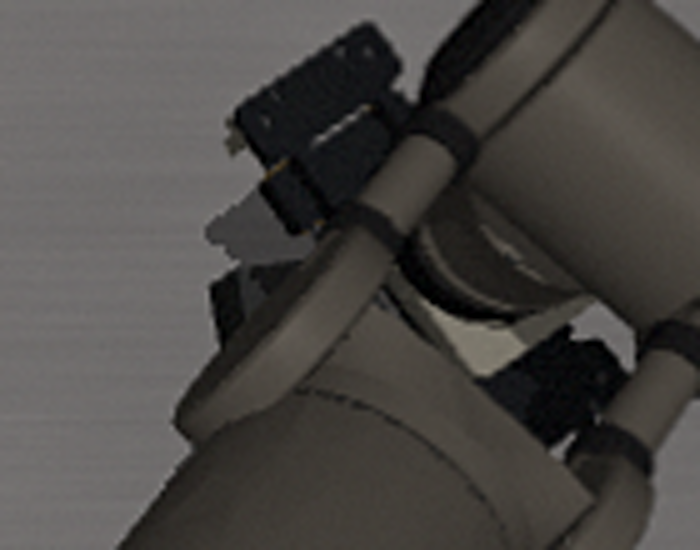

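The jaws are clear of both decoys and above the small stylus (handle top at crop (411,292) in scene). I'll descend onto it.

```bash
python3 -m inch '0 -3 -15 0 0.6; 0 0 -25 0 0.6; 0 0 -25 0 0.6; 0 0 -20 0 0.6; 0 0 -10 0 0.6; 0 0 0 0 0.6; 0 0 0 0 0.6'; python3 st.py
python3 - <<'E'
from h import *
n="scene"; cv2.imwrite("pics/scene7.png",cv2.resize(C[n]["color"][190:330,90:260,::-1],None,fx=4.5,fy=4.5,interpolation=cv2.INTER_CUBIC))
E
```

```text
time: 10.0
tool_pos: [0.4641, -0.3355, 0.2802]
tool_rot: [1.601, 1.571, 0.604]
contact_force: [-0.2, -0.9, -0.1]
opening: 0.0552
t 10.0 grasp mm [ 464.2 -335.5  121.2] jaw deg 32.9 down [ 2.e-04  1.e-04 -1.e+00] F [-0.19 -0.85 -0.13] open 55.2 q6 [-0.76  0.55  1.56  0.    1.03 -1.33]
```

View pics/scene7.png

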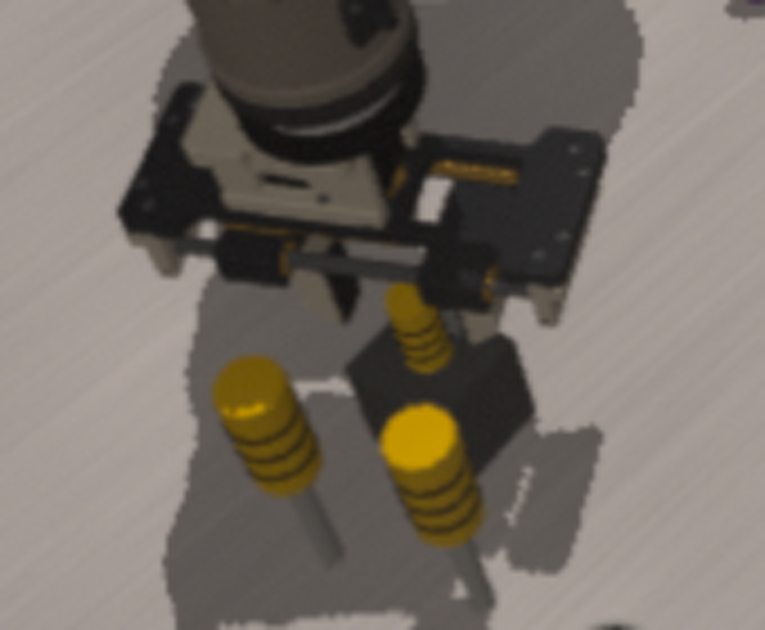

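The stylus is between the fingers and nothing touches. I'll go down 27 mm and close.

```bash
python3 -m inch '0 -0.5 -10 0 0.6; 0 0 -12 0 0.6; 0 0 -5 0 0.6; 0 0 0 0 0.4; 0 0 0 0 0; 0 0 0 0 0; 0 0 0 0 0; 0 0 0 0 0' 40; python3 st.py; python3 -m inch '0 0 0 0 0; 0 0 0 0 0; 0 0 0 0 0';python3 st.py
```

```text
time: 10.77
tool_pos: [0.4639, -0.3366, 0.2532]
tool_rot: [0.341, 1.57, -0.657]
contact_force: [-0.5, -1.0, 0.0]
opening: 0.0265
t 10.77 grasp mm [ 464.  -336.7   94.2] jaw deg 32.8 down [ 8.e-04 -6.e-04 -1.e+00] F [-0.5  -1.04  0.02] open 26.5 q6 [-0.76  0.59  1.58  0.    0.97 -1.33]
time: 11.02
tool_pos: [0.4639, -0.3366, 0.2531]
tool_rot: [0.348, 1.57, -0.65]
contact_force: [0.9, -0.1, 2.4]
opening: 0.0212
t 11.02 grasp mm [ 464.  -336.7   94.1] jaw deg 32.8 down [ 7.e-04 -5.e-04 -1.e+00] F [ 0.9  -0.14  2.42] open 21.2 q6 [-0.76  0.59  1.58  0.    0.97 -1.33]
```

```bash
python3 -m inch '0 0 8 0 0; 0 0 15 0 0; 0 0 20 0 0; 0 0 25 0 0; 0 0 25 0 0; 0 0 20 0 0; 0 0 7 0 0; 0 0 0 0 0'; python3 st.py
python3 - <<'E'
from h import *
n="scene"; cv2.imwrite("pics/scene8.png",cv2.resize(C[n]["color"][190:330,90:260,::-1],None,fx=4.5,fy=4.5,interpolation=cv2.INTER_CUBIC))
E
```

```text
time: 11.68
tool_pos: [0.4639, -0.3366, 0.3747]
tool_rot: [0.26, 1.567, -0.737]
contact_force: [0.4, -0.1, -0.7]
opening: 0.0214
t 11.68 grasp mm [ 464.4 -337.   215.7] jaw deg 32.8 down [ 0.003  -0.0027 -1.    ] F [ 0.36 -0.14 -0.67] open 21.4 q6 [-0.76  0.45  1.44  0.    1.25 -1.33]
```

View pics/scene8.png

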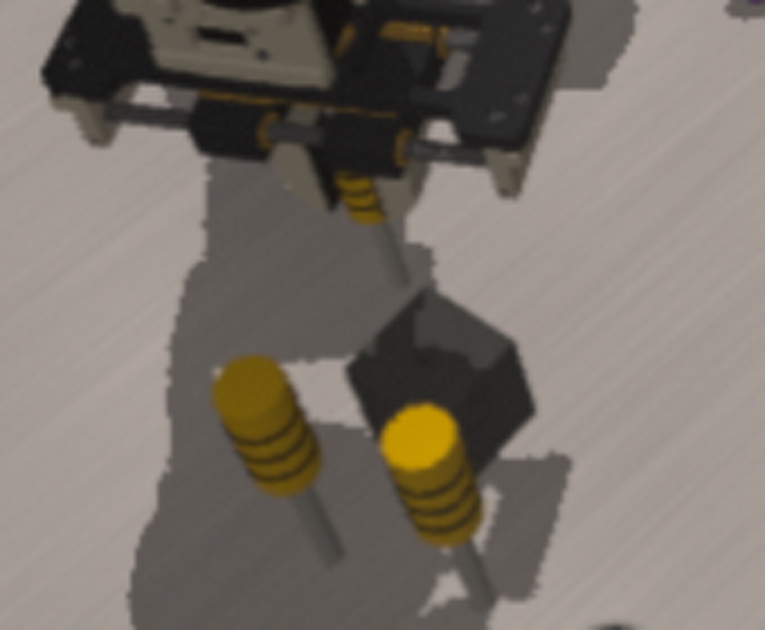

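The stylus is free of the stand, upright (tip at crop (403,283)). Carrying it to the hole.

```bash
python3 -m inch '2 20 0 0 0; 4 38 0 0 0; 4 40 0 0 0; 4 40 0 0 0; 4 40 0 0 0; 4 40 0 0 0; 4 40 0 0 0; 4 40 0 0 0' | head -1;  python3 -m inch '4 35 0 0 0; 2 20 0 0 0; 0 4 0 0 0; 0 0 -20 0 0; 0 0 -10 0 0; 0 0 0 0 0; 0 0 0 0 0'; python3 st.py
cat > lk.py <<'E'
from h import *
import sys
for n,o in (("scene",(260,110)),("top",(260,150))):
    cv2.imwrite(f"pics/{n}{sys.argv[1]}.png",cv2.resize(C[n]["color"][o[1]:o[1]+85,o[0]:o[0]+100,::-1],None,fx=7,fy=7,interpolation=cv2.INTER_CUBIC))
E
python3 lk.py 9
```

```text
time: 12.45
time: 13.03
tool_pos: [0.4995, 0.0199, 0.3414]
tool_rot: [-2.207, 1.568, 3.078]
contact_force: [-0.5, 0.1, -0.8]
opening: 0.0214
t 13.03 grasp mm [499.   20.  182.4] jaw deg 32.8 down [-3.1e-03  2.0e-04 -1.0e+00] F [-0.55  0.14 -0.83] open 21.4 q6 [-0.11  0.36  1.69 -0.    1.1  -0.69]
```

View pics/scene9.png

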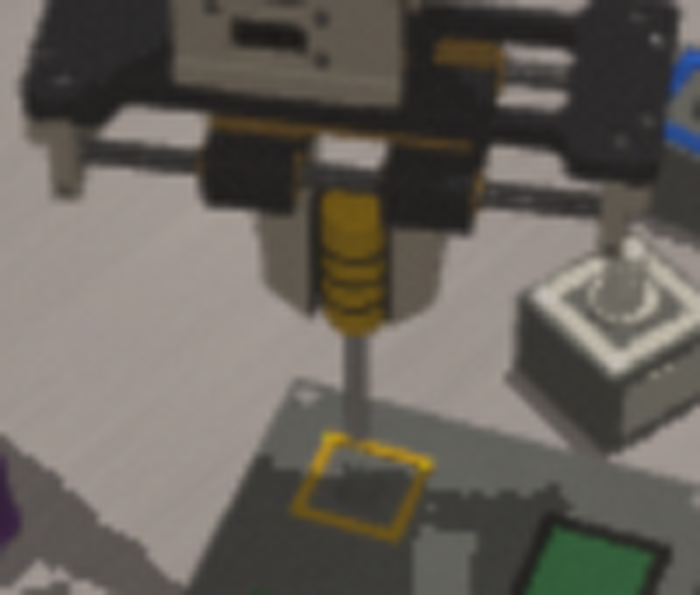

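View pics/top9.png

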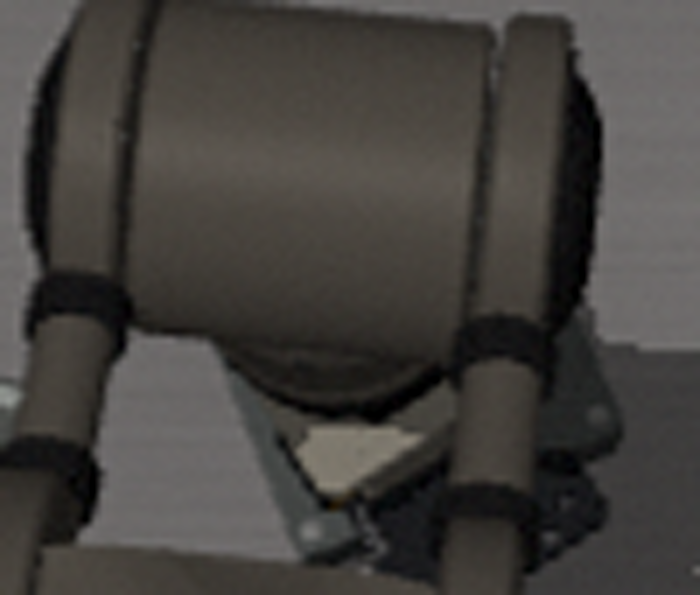

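```bash
python3 -m inch '0 0 -10 0 0; 0 0 -6 0 0; 0 0 0 0 0; 0 0 0 0 0'; python3 st.py; python3 lk.py 10; python3 - <<'E'
from h import *
n="scene"
cv2.imwrite("pics/z10.png",cv2.resize(cv2.convertScaleAbs(C[n]["color"][155:200,285:335,::-1],alpha=1.8),None,fx=12,fy=12,interpolation=cv2.INTER_CUBIC))
s=readout.observe(); g=s["tool_pos"]
print("pred tip",pr(n,[g[0],g[1],g[2]-.2471]),"aperture px",pr(n,[.5,.0203,.07]), "tip z",g[2]-.2471)
E
```

```text
time: 13.47
tool_pos: [0.4998, 0.0203, 0.3267]
tool_rot: [-2.275, 1.571, 3.01]
contact_force: [-0.7, -0.1, -0.9]
opening: 0.0213
t 13.47 grasp mm [499.8  20.3 167.7] jaw deg 32.8 down [-2.e-04  0.e+00 -1.e+00] F [-0.71 -0.08 -0.94] open 21.3 q6 [-0.11  0.38  1.71  0.    1.06 -0.69]
pred tip [[310.92193739 176.54745735]] aperture px [[310.92364297 179.36453184]] tip z 0.07999876310529752
```

View pics/z10.png

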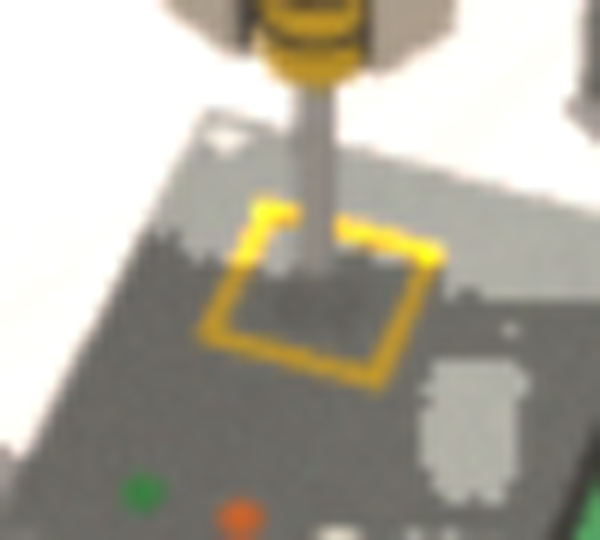

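The tip ends at crop (317,268), which matches the prediction. The frame centre is at (321,295), 10 mm below it, so they line up. Inserting.

```bash
python3 -m inch '0 0 -8 0 0; 0 0 -8 0 0; 0 0 -8 0 0; 0 0 -6 0 0; 0 0 0 0 0; 0 0 0 0 0' 50; python3 st.py; python3 -m inch '0 0 -4 0 0; 0 0 -2 0 0; 0 0 -2 0 0; 0 0 -2 0 0; 0 0 0 0 0; 0 0 0 0 0'; python3 st.py
```

```text
time: 14.17
tool_pos: [0.4997, 0.0205, 0.296]
tool_rot: [-2.292, 1.569, 2.993]
contact_force: [0.4, -0.1, -1.0]
opening: 0.0211
t 14.17 grasp mm [499.5  20.5 137. ] jaw deg 32.8 down [-1.4e-03  2.0e-04 -1.0e+00] F [ 0.43 -0.15 -0.98] open 21.1 q6 [-0.11  0.42  1.74  0.    0.98 -0.69]
time: 14.67
tool_pos: [0.4999, 0.0205, 0.2869]
tool_rot: [0.905, 1.57, -0.093]
contact_force: [-0.4, 0.4, 3.0]
opening: 0.0215
t 14.67 grasp mm [500.   20.5 127.9] jaw deg 32.8 down [ 8.e-04 -1.e-04 -1.e+00] F [-0.41  0.37  2.98] open 21.5 q6 [-0.11  0.43  1.75  0.    0.96 -0.69]
```

```bash
python3 -m inch '0 0 -1 0 0; 0 0 -1 0 0; 0 0 0 0 0; 0 0 0 0 0'; python3 st.py; python3 -m inch '0 0 -0.7 0 0; 0 0 0 0 0; 0 0 0 0 0'; python3 st.py
```

```text
time: 15.0
tool_pos: [0.4999, 0.0205, 0.2849]
tool_rot: [0.962, 1.57, -0.036]
contact_force: [-1.1, -0.3, 4.7]
opening: 0.0213
t 15.0 grasp mm [500.1  20.5 125.9] jaw deg 32.8 down [ 9.e-04 -0.e+00 -1.e+00] F [-1.15 -0.32  4.74] open 21.3 q6 [-0.11  0.43  1.76  0.    0.95 -0.69]
time: 15.25
tool_pos: [0.4999, 0.0205, 0.2848]
tool_rot: [0.889, 1.569, -0.109]
contact_force: [-0.8, -0.3, 9.3]
opening: 0.0213
t 15.25 grasp mm [500.2  20.4 125.8] jaw deg 32.8 down [ 1.4e-03 -2.0e-04 -1.0e+00] F [-0.81 -0.31  9.31] open 21.3 q6 [-0.11  0.43  1.76  0.    0.95 -0.69]
```

The button is on its hard stop: 9.3 N and the TCP has stopped moving. I'll hold, then take a last look.

```bash
python3 -m inch '0 0 -0.3 0 0; 0 0 0 0 0; 0 0 0 0 0; 0 0 0 0 0; 0 0 0 0 0; 0 0 0 0 0; 0 0 0 0 0; 0 0 0 0 0'; python3 st.py
python3 - <<'E'
from h import *
cv2.imwrite("pics/fin.png",C["scene"]["color"][:,:,::-1])
E
```

```text
time: 15.92
tool_pos: [0.5, 0.0205, 0.2848]
tool_rot: [0.851, 1.569, -0.147]
contact_force: [-2.6, -0.7, 12.5]
opening: 0.0214
t 15.92 grasp mm [500.2  20.4 125.8] jaw deg 32.8 down [ 1.8e-03 -3.0e-04 -1.0e+00] F [-2.57 -0.66 12.47] open 21.4 q6 [-0.11  0.43  1.76 -0.    0.95 -0.69]
```

View pics/fin.png

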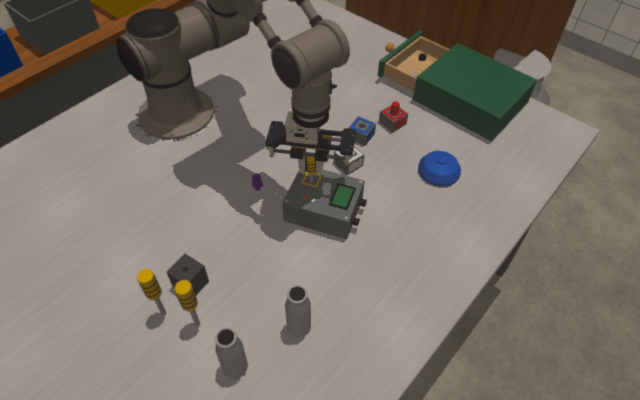

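The stylus is in the reset hole (312,165) and the plug in the red block (395,110). The shells, cover, nipple and decoys are all where they were.

```bash
python3 -c "
from cell import workorder; print(workorder.hand_in())"; python3 st.py
```

```text
the job is handed in; nothing more can be done
None
the job is handed in; nothing more can be done
```

The red plug is seated and released in the red-marked block. The arm finished gripping the yellow-handled stylus through the reset hole, holding the green button on its hard stop. I handed the job in at about 16 s; the hand-in reports no verdict.

- **Plug:** the picture after release shows it upright with its flange flat on the block.
- **Button:** the last reading was about 12.5 N of push, with the tool about 0.3 mm from the aperture in x and y. By calculation the tip is about 32 mm below the controller's top, which matches full travel. The button's own travel could not be read directly.
- **Grip:** the fingers were closed to 21.4 mm on the 22 mm handle, with the grip set to 50 N.
- **Other items:** the last picture shows the shells, claw cover, nipple and look-alikes where they started. I judged this by eye and did not measure it.
- **Disagreements:** the two cameras differed by up to about 4 mm on positions, so I mostly used their averages. I also corrected a sideways (y) error of about 4 mm before gripping the plug.

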